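Seat a paint cake in the palette

ROBOT

A 6-joint arm with a two-finger parallel gripper is mounted at the origin on the work surface. World frame = base frame: x ahead of the robot, y to its left, z up, the work surface at z = 0. Lengths are in mm, angles in rad, forces in N, time in s.
With the tool pointing down it reaches from about 350 to 975 mm from the base axis. Payload 7.1 kg.
Tool frame: the origin (TCP) lies on the front face of the gripper's body, between the roots of the fingers; the fingertips stand 80 mm ahead of it and the grasp point (between the pads) lies 61 mm ahead of it (env.tips_ahead is the distance from the TCP to the fingertips, in mm); z points along the fingers, y is the line along which they close (so a half turn about z gives the same grasp; the last joint's range is limited). The gripper opens to 88 mm and grips with 3 to 60 N. Pads are 20 mm wide; open, the fingers measure 115 mm over their backs; the gripper's body (75 mm by 178 mm) begins 61 mm behind the grasp point.
Start: joints at [1.221, 0.423, 1.63, -0, 1.089, -0.019], TCP at [202.968, 591.109, 302.675] pointing down, gripper open.
Joint ranges: [-3, 3], [-0.9, 2.11], [0.09, 2.58], [-1.31, 4.45], [0.11, 2.69], [-2.54, 2.54]. Speed limits (rad/s): [2.39, 2.39, 3.01, 3.14, 3.14, 3.14].

INTERFACE

Orientations are given as a unit quaternion [x, y, z, w].
In Python, from station import env, set_gripper, viewer, workorder gives the robot as it stands. Calls block until the motion is done:
- env.reach(position, orientation): joint-space move of the TCP to a pose.
- env.move_l(position, rot=None, rate=150, f_stop=None): straight line of the TCP; rot=None keeps the orientation; rate is the mean speed in mm/s. With f_stop (N) it stops when the force on the tool has changed by that much, and returns True; else False.
- env.move_joints(angles): joint-space move.
- set_gripper(opening): finger opening in mm; the grip force is fixed at half the most; returns when the fingers have stopped.
- env.hold(seconds).
- env.ik(position, orientation): joint angles nearest the present ones, or None.
- env.read_state(): the state.
- viewer.camera(name): name is "scene" or "top" or "wrist"; returns the picture (400x640x3 uint8, blue, green, red); there is no depth.
- viewer.camera_params(name): a dict with "fx", "fy", "cx", "cy" (pixels), "pose" (4x4, takes a point from camera to world coordinates); the wrist camera has in their place "tool_from_camera" (4x4, takes a point from camera to tool coordinates, whose origin is the TCP and whose axes are the flange's). Camera axes: x right, y up, looking along -z (the intrinsics and any distortion apply to the point x, -y, -z); pixel columns grow to the right and rows downward; lengths in mm; the calibration is good to about 2 mm. A picture is of the moment at which its call begins: read the wrist's pose just before it. camera_params takes no time and is no camera call.
A pose or a line that the arm cannot do raises env.IKError and nothing moves.
- workorder.sign_off(): hands the job in; it is judged then, once.
The state is a dict: "time_s": time; "qpos": joint angles; "dq": joint speeds; "tau": joint torques, N m; "tool_pos": TCP position; "orientation": TCP orientation; "force": force on the tool from outside, world axes, zero at the start; "wrist_torque": the same for the moment, N m; "width": finger opening in mm; "grip_force": force on a finger pad.
Only numpy, scipy, OpenCV 4.12 (cv2) and the standard library are available. Lean on these libraries where they do the work, as an engineer would, in place of code of your own. Each camera call takes 0.05 s, during which the arm holds its last target. There are 200 camera calls.

TASK

One paint cake lies loose on the mixing flat of the wooden palette. Without picking it up, slide it along the flat with the fingertips and over the rim of the one empty well until it drops in, then press it flat with the closed fingertips on the middle of its top and stay there: finish while still holding it down, so that it beds. Leave the three cakes in the other wells and the things standing about where they are.

Things in the scene. Friction and masses are not known exactly. Their poses are not given: they have to be found in the camera images.
- cake_center (a point): the loose paint cake to seat: a dull brick-red disc, 50 mm in diameter, 13 mm thick, about 45 g, lying flat on the mixing flat of the palette; this point is its centre, half-way up (6.5 mm above its underside); its z axis points up out of its top face. It slides easily when pushed from the side
- old_paint: the empty well: this point is at the centre of the well's floor, where a thin dark film of old paint is left. The well is round, 54 mm in diameter and 11 mm deep, with a sharp rim level with the top of the palette. A cake seated in it stands 2 mm above the rim. Which of the four wells is empty changes
- palette: a fixed, pale wooden block, 200 mm (its x) by 340 mm (its y), 18 mm thick, flat on the bench; origin at the centre of its underside, z up. Four wells 54 mm wide stand in a row on its far side, their centres at x = +50 and y = -102, -34, +34, +102 mm in its frame. The rest, from x = -100 mm to the wells, is the plain mixing flat, level with the rims; faint round marks on it are dry paint
- cake_a_center (a point): one of three like cakes (same disc, 50 by 13 mm) seated in the other wells, 2 mm above the rim; this point is its centre. A cake pushed against it catches on it
- cake_b_center (a point): the second of the seated cakes, likewise
- cake_c_center (a point): the third of the seated cakes, likewise
- vial: a small capped pigment vial, 24 mm wide, 48 mm tall, standing loose on the palette near the corner at x = -80, y = -150 mm of the palette's frame; origin at the centre of its underside
- vial_red: a capped pigment vial, 26 mm wide, 60 mm tall, standing on the bench beside the palette, about 45 mm off its -y edge; origin at the centre of its underside
- pigment_jar: a capped glass jar, 60 mm wide, 75 mm tall, standing on the bench beyond the far edge of the palette; origin at the centre of its underside
- muller: a glass muller with a round foot 70 mm wide, 82 mm tall, standing on the bench beyond the far edge of the palette; origin at the centre of its underside
- palette_knife: a palette knife 230 mm long lying on the bench beside the palette, about 55 mm off its +y edge; origin on the bench about half-way along it
There are look-alikes about, which are no part of the job. Leave any green or yellow look-alike of the part that bears cake_center alone.

How it is judged (in metres and radians):
On the way, in this order (a step that is already met when the one before it is completed fails the run):
1. the cake is slid along the flat up to the rim of the empty well (horizontal distance between cake_center and old_paint below 0.052 m and height (world z) of cake_center between 0.021 and 0.0285 m and angle between cake_center's own z axis and vertical below 0.2 rad), for 0.05 s.
2. the cake has dropped into the well and lies on its floor (horizontal distance between cake_center and old_paint below 0.0045 m and height (world z) of cake_center below 0.0155 m and angle between cake_center's own z axis and vertical below 0.08 rad), for 0.2 s.
At the end, for the whole second after the job is handed in: the cake lies flat on the floor of the well that was empty (centre within 4.5 mm of the well's, no more than 2 mm high, tilt under 0.08 rad) and the fingers press on it with more than 1 N, from above its middle (the grasp point within 30 mm of its centre, seen from above) (all of step 2 and contact force between the fingers and cake above 1 N and horizontal distance between the grasp point and cake_center below 0.03 m); the arm keeps its last pose, push and grip.
It fails at once if the cake is lifted off the flat (more than 8 mm) (height (world z) of cake_center above 0.0325 m).
It fails at once if the cake is stood on edge or turned over (angle between cake_center's own z axis and vertical above 1.1 rad).
It fails at once if a seated cake is disturbed (moved more than 8 mm) (distance of any of cake_a_center, cake_b_center, cake_c_center from where it was at the start of the episode above 0.008 m).
It fails at once if a bystander is shifted more than 20 mm or knocked over (distance of any of vial, vial_red, pigment_jar, muller, palette_knife from where it was at the start of the episode above 0.02 m or angle between any of vial, vial_red, pigment_jar, muller's own z axis and vertical above 0.6 rad).
It also fails if it takes over 64 s, if anything falls off the work surface, if the arm or the gripper's body presses on something with over 40 N, if the wrist force passes 120 N, or if a joint passes its speed limit or range.

## Working session

There is one attempt and no reset: what is moved stays moved. The work goes in short steps, each a Python script; the robot and the scene stay as the last script left them, time stands still between calls to the robot, and variables do not carry over. Pictures are saved under pics/ and viewed, at most 10 in all, crops included, and the job is handed in when it is done.

```bash
mkdir -p pics; ls
python3 - <<'E'
from station import env, viewer
import cv2
for n in("top","scene"):
    cv2.imwrite(f"pics/{n}0.png",viewer.camera(n)); p=viewer.camera_params(n); print(n,p)
print(viewer.camera_params("wrist")); s=env.read_state(); print(s['tool_pos'],s['orientation'],s['time_s'],s['width'])
E
```

```text
pics
top {'fx': 393.9700099562247, 'fy': 393.9700099562247, 'cx': 319.77573939553076, 'cy': 197.52295682805726, 'pose': array([[-7.41842096e-03,  9.86031829e-01, -1.66391703e-01,
         3.91532343e+02],
       [-9.99948719e-01, -8.46197440e-03, -5.56359201e-03,
         7.12678119e+01],
       [-6.89388114e-03,  1.66341898e-01,  9.86044039e-01,
         9.90970847e+02],
       [ 0.00000000e+00,  0.00000000e+00,  0.00000000e+00,
         1.00000000e+00]])}
scene {'fx': 459.1781121373601, 'fy': 459.1781121373601, 'cx': 315.82808828659074, 'cy': 199.77515250903465, 'pose': array([[-7.07563661e-01, -5.56837982e-01,  4.35069108e-01,
         9.34813999e+02],
       [ 7.06420185e-01, -5.41689900e-01,  4.55568408e-01,
         4.79458021e+02],
       [-1.80052515e-02,  6.29685250e-01,  7.76641679e-01,
         8.03567217e+02],
       [ 0.00000000e+00,  0.00000000e+00,  0.00000000e+00,
         1.00000000e+00]])}
{'fx': 289.31671699279, 'fy': 289.31671699279, 'cx': 317.5588860005018, 'cy': 198.03393563927037, 'tool_from_camera': array([[-5.16812984e-04,  9.56235336e-01,  2.92598216e-01,
         8.04444190e+01],
       [ 9.99999817e-01,  5.85789394e-04, -1.48119934e-04,
         9.81152329e-01],
       [-3.13038447e-04,  2.92598086e-01, -9.56235464e-01,
        -8.22116764e+01],
       [ 0.00000000e+00,  0.00000000e+00,  0.00000000e+00,
         1.00000000e+00]])}
[202.85040597 590.75467105 301.97510154] [ 1.64643519e-01  9.86352891e-01 -6.83839746e-04 -1.32583877e-04] 0.1 87.3559208690584
```

View pics/top0.png

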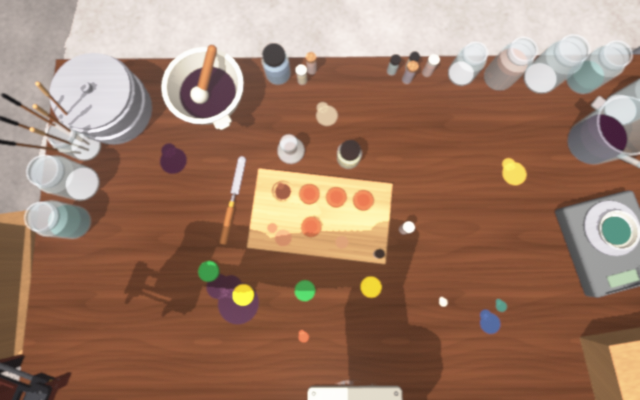

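View pics/scene0.png

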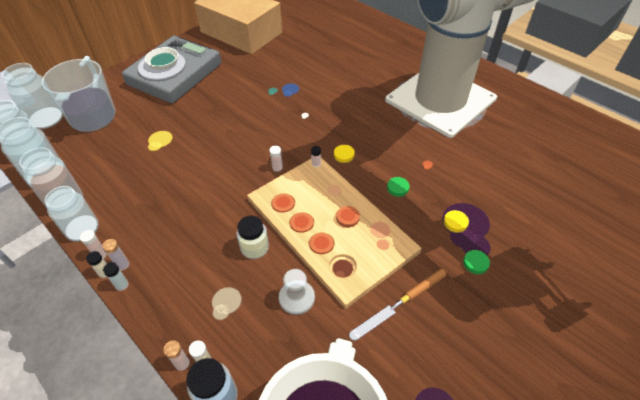

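The top view shows the palette with corners near (258,169), (392,184), (385,264) and (247,247). The empty well is at about (282,191), the seated cakes are at (309,194), (336,197) and (363,200), and the loose cake is at (312,226). The scene view agrees.

```bash
cat > h.py <<'E'
import numpy as np, cv2
from station import env, viewer, set_gripper, workorder
from scipy.spatial.transform import Rotation as R
def ray(uv,P,T,z):
    d=T[:3,:3]@np.array([(uv[0]-P['cx'])/P['fx'],-(uv[1]-P['cy'])/P['fy'],-1.])
    o=T[:3,3]; return o+d*(z-o[2])/d[2]
def reds(im,amin):
    h=cv2.cvtColor(im,cv2.COLOR_BGR2HSV)
    m=cv2.inRange(h,(0,120,90),(11,255,255))
    m=cv2.morphologyEx(m,cv2.MORPH_OPEN,np.ones((3,3),np.uint8))
    c,_=cv2.findContours(m,cv2.RETR_EXTERNAL,cv2.CHAIN_APPROX_NONE)
    return [cv2.fitEllipse(k) for k in c if cv2.contourArea(k)>amin and len(k)>5],m
E
python3 - <<'E'
from h import *
im=cv2.imread("pics/top0.png"); P=viewer.camera_params("top"); T=P['pose']
h=cv2.cvtColor(im,cv2.COLOR_BGR2HSV)
for u in [(309,194),(336,197),(363,200),(312,226),(283,238),(282,188),(282,196),(330,215)]: print(u,h[u[1],u[0]])
e,m=reds(im,80)
for k in e:
    if 230<k[0][0]<400 and 160<k[0][1]<270: print(np.round(k[0],1),np.round(k[1],1),ray(k[0],P,T,20).round(1),ray(k[0],P,T,31).round(1))
m=cv2.inRange(h,(12,40,140),(35,255,255)); m[:, :235]=0; m[:,405:]=0; m[:155]=0; m[275:]=0
m=cv2.morphologyEx(m,cv2.MORPH_CLOSE,np.ones((9,9)))
c=max(cv2.findContours(m,0,2)[0],key=cv2.contourArea)
b=cv2.boxPoints(cv2.minAreaRect(c)); W=[ray(p,P,T,18)[:2] for p in b]
print(b,np.array(W),np.mean(W,0),[np.linalg.norm(W[i]-W[i-1]) for i in range(4)])
print("well rough",ray((282,191),P,T,12))
E
```

```text
(309, 194) [  8 162 238]
(336, 197) [  8 161 237]
(363, 200) [  8 164 236]
(312, 226) [  8 162 239]
(283, 238) [ 11 128 212]
(282, 188) [  8 139 174]
(282, 196) [  8 141 161]
(330, 215) [ 25  82 254]
[347.4 245.8] [350.3 646.8] [434.9   9.9  20. ] [434.5  10.6  31. ]
[[245.7099  247.96584]
 [257.95563 143.87712]
 [397.72693 160.32082]
 [385.4812  264.40955]] [[ 431.70416972  259.50493921]
 [ 696.69646486  234.3736913 ]
 [ 649.90339208 -122.07067776]
 [ 389.37650567  -81.81999305]] [541.92013308  72.49698992] [np.float64(343.939443116436), np.float64(266.1813218647726), np.float64(359.50268412545245), np.float64(263.61786009927823)]
well rough [574.27822361 172.19406745  12.        ]
```

```bash
cat >> h.py <<'E'
def down(a):
    x=np.array([np.cos(a),np.sin(a),0]); z=np.array([0,0,-1.]); return R.from_matrix(np.c_[x,np.cross(z,x),z]).as_quat()
def wrist(name):
    s=env.read_state(); im=viewer.camera("wrist"); P=viewer.camera_params("wrist")
    T=np.eye(4); T[:3,:3]=R.from_quat(s['orientation']).as_matrix(); T[:3,3]=s['tool_pos']
    cv2.imwrite(f"pics/{name}.png",im); return im,P,T@P['tool_from_camera']
E
python3 - <<'E'
from h import *
P=viewer.camera_params("top")
for u in [(309,194),(336,197),(363,200),(312,226)]: print(ray(u,P,P['pose'],25).round(0))
env.reach([500,140,260],down(np.pi-0.1))
im,P,T=wrist("w1"); np.savez("w1.npz",T=T)
print(env.read_state()['tool_pos'],env.read_state()['time_s'])
e,m=reds(im,300)
for k in e: print(np.round(k[0],1),np.round(k[1],1),ray(k[0],P,T,20).round(1),ray(k[0],P,T,31).round(1))
E
```

```text
[564. 103.  25.]
[556.  36.  25.]
[547. -31.  25.]
[484.  96.  25.]
[500.00703223 140.73624507 260.08485664] 2.1083
[614.4 277.6] [13.9 45.4] [661.5 505.3  20. ] [653.3 493.1  31. ]
[349.3 235.9] [28.2 30.1] [570.2 173.4  20. ] [565.  172.6  31. ]
[294.4 237.2] [36.6 38.5] [565.3 106.9  20. ] [560.3 108.4  31. ]
[239.6 234.9] [33.1 38.2] [555.5  41.1  20. ] [550.9  44.8  31. ]
[183.2 235. ] [35.1 40.7] [548.9 -26.9  20. ] [544.5 -20.9  31. ]
[485.7 207.1] [36.2 43.1] [549.3 335.5  20. ] [544.9 329.2  31. ]
[280.9 172.6] [41.3 41.9] [484.3 101.4  20. ] [482.1 103.1  31. ]
[581.5 125.5] [15.6 46.6] [465.3 432.3  20. ] [463.7 422.6  31. ]
[426.2  95.3] [22.1 42.4] [417.6 264.7  20. ] [417.7 260.8  31. ]
[259.1  90. ] [21.5 33.6] [394.9  90.7  20. ] [395.8  92.8  31. ]
[401.5  78.4] [16.4 62.2] [398.4 239.1  20. ] [399.1 236.   31. ]
[560.1  70. ] [15.7 48.6] [406.6 401.2  20. ] [407.1 392.6  31. ]
[212.5  40.2] [26.2 62.3] [344.1  51.9  20. ] [346.7  55.2  31. ]
[607.8  22.7] [23.7 53.8] [367.6 441.7  20. ] [369.4 431.7  31. ]
[554.8   8.9] [17.3 67.8] [350.4 388.2  20. ] [352.8 380.   31. ]
[323.3  14.9] [21.5 42.9] [333.1 164.   20. ] [336.1 163.5  31. ]
```

View pics/w1.png

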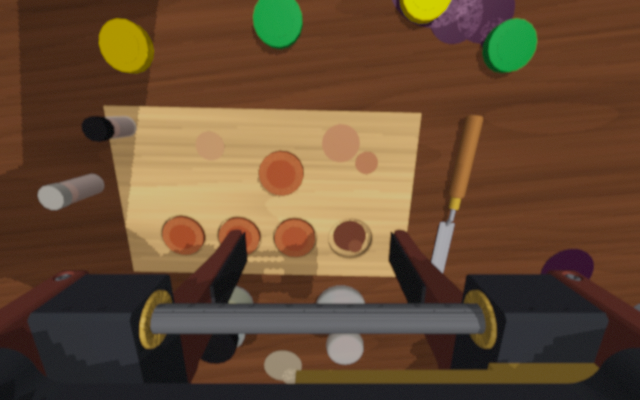

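The wrist view shows the loose cake at (281,173), the empty well at (350,236) and its neighbouring seated cake at (294,237). A straight line to the well would pass 48 mm from that neighbour, which is too close. I'll first slide the cake along palette +y until it is in front of the well, then push it along +x.

Run:
```python
from h import *
c=np.array([482.1,103.1]); d=np.array([.122,.992]); d/=np.linalg.norm(d)
a=np.arctan2(d[1],d[0])
qs=[down(a),down(a+np.pi)]; s=c-62*d
js=[env.ik([*s,200],q) for q in qs]; print(js)
q=min([(abs(j[5]),i) for i,j in enumerate(js) if j is not None])[1]; q=qs[q]
set_gripper(30)
env.reach([*s,200],q); env.move_l([*s,101.5],rate=100)
e=c+(82-30)*d
print(env.move_l([*e,101.5],rate=45,f_stop=15)); print(env.read_state()['tool_pos'],e,env.read_state()['force'])
env.move_l([*(e-15*d),101.5],rate=60); env.move_l([*(e-15*d),200],rate=150)
b=np.arctan2(-d[0],d[1])  # palette x dir
w=np.array([574.5,174.3]); n=np.array([np.cos(b),np.sin(b)])
env.reach([*(w-95*n),230],down(b+np.pi))
im,P,T=wrist("w2"); print(env.read_state()['tool_pos'],env.read_state()['time_s'])
for k in reds(im,300)[0]:
    p=ray(k[0],P,T,20)
    if 440<p[0]<620 and 0<p[1]<220: print(np.round(k[0],1),np.round(k[1],1),ray(k[0],P,T,7).round(1),p.round(1),ray(k[0],P,T,31).round(1))
```

```text
[array([ 6.23814044e-02,  3.68723117e-01,  2.02428132e+00, -4.44089210e-16,
        7.48588214e-01,  1.84750797e-01]), None]
False
[488.44652113 154.60149769 101.51181452] [488.44733958 154.71115461] [-0.26993563 -0.47097928 -0.13503105]
[480.05815923 185.7332432  229.53514481] 10.775
[252.1 262.2] [20.8 33.4] [561.8  98.5   7. ] [555.  102.7  20. ] [549.1 106.2  31. ]
[197.8 263.6] [23.8 46. ] [555.6  34.4   7. ] [549.   41.3  20. ] [543.4  47.1  31. ]
[317.7 201.7] [44.8 46.1] [497.  184.7   7. ] [492.9 185.2  20. ] [489.4 185.6  31. ]
```

View pics/w2.png

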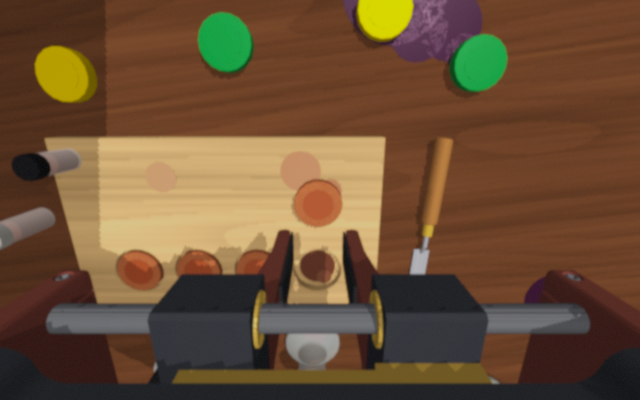

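The cake is now in front of the well: it sits at (318,202), and the well rim spans x 293–342 and y 249–292, centred near (317.5,270). Next I'll check the well's position and push.

Run:
```python
from h import *
P=viewer.camera_params("wrist"); s=env.read_state()
T=np.eye(4); T[:3,:3]=R.from_quat(s['orientation']).as_matrix(); T[:3,3]=s['tool_pos']; T=T@P['tool_from_camera']
w2=ray((317.5,270),P,T,18)[:2]; print(w2)
w=(w2+np.array([574.0,174.4]))/2; c=np.array([489.4,185.6])
d=w-c; L=np.linalg.norm(d); d/=L; a=np.arctan2(d[1],d[0]); print(w,L,a)
q=down(a+np.pi); st=c-58*d
env.reach([*st,160],q); env.move_l([*st,101.5],rate=100)
e=w-38*d   # cake ~8 mm short of the well centre
print(env.move_l([*e,101.5],rate=35,f_stop=15)); s=env.read_state(); print(s['tool_pos'],e,s['force'],s['time_s'])
cv2.imwrite("pics/t3.png",cv2.resize(viewer.camera("top")[150:280,230:410],None,fx=3,fy=3))
wrist("w3")
```

```text
[575.36801147 174.69208406]
[574.68400573 174.54604203] 85.99739310449114 -0.12889490272916704
False
[537.00707725 179.4378858  101.50787492] [536.99923296 179.4304971 ] [-0.32560868  0.54749779 -0.13509822] 15.1167
```

View pics/w3.png

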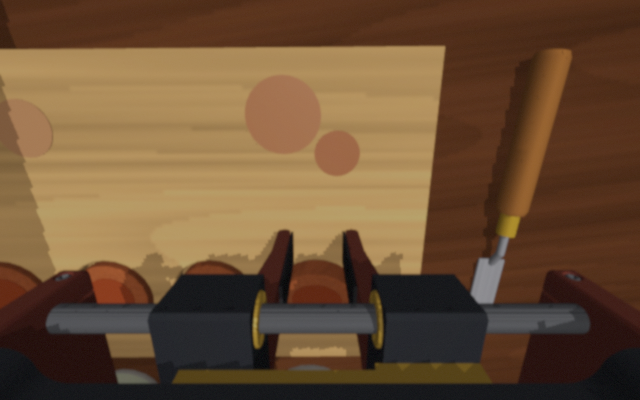

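The cake is between and ahead of the fingers, on course. I'll push on until it meets the far wall or drops, then back off and look.

Run:
```python
from h import *
w=np.array([574.68,174.55]); a=-.1289; d=np.array([np.cos(a),np.sin(a)])
print(env.move_l([*(w-27*d),101.5],rate=20,f_stop=6)); s=env.read_state(); print(s['tool_pos'],(w-s['tool_pos'][:2])@d,s['force'])
env.move_l([*(w-45*d),101.5],rate=60); env.move_l([*(w-45*d),180],rate=150)
env.reach([*(w-130*d),230],down(a+np.pi))
im,P,T=wrist("w4"); print(env.read_state()['time_s'])
for k in reds(im,300)[0]:
    p=ray(k[0],P,T,20)
    if 440<p[0]<620 and -60<p[1]<220: print(np.round(k[0],1),np.round(k[1],1),p.round(1))
cv2.imwrite("pics/w4c.png",cv2.resize(im[180:300,180:420],None,fx=3,fy=3))
```

```text
False
[547.82142683 177.9523533  101.41323589] 27.07310140607131 [-0.54326169  0.38468103 -0.47055059]
17.5667
[142.6 292. ] [25.3 40.9] [542.3 -26.8  20. ]
[317.1 291.7] [26.8 42.7] [568.3 175.9  20. ]
[274.9 258.7] [16.  56.3] [519.3 134.3  20. ]
```

View pics/w4c.png

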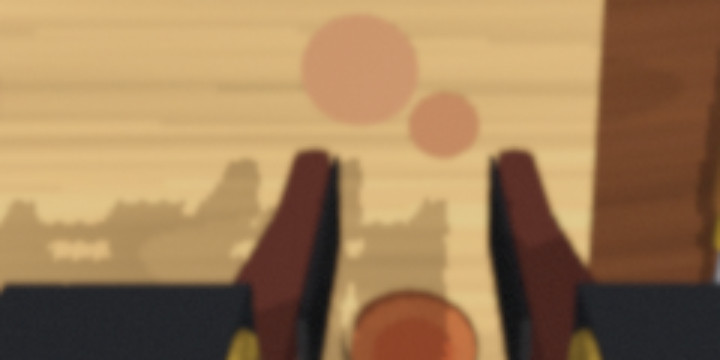

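The fingers hide most of the cake here, so I'll use the fixed cameras.

Run:
```python
from h import *
a=-.1289; d=np.array([np.cos(a),np.sin(a)]); w=np.array([574.68,174.55])
env.reach([*(w-190*d),260],down(a+np.pi))
im=viewer.camera("scene"); t=viewer.camera("top")
x=cv2.resize(im[180:300,240:430],(760,480),interpolation=cv2.INTER_CUBIC)
cv2.imwrite("pics/s5.png",x); cv2.imwrite("pics/t5.png",cv2.resize(t[160:270,240:400],None,fx=4,fy=4))
```

```text
(no output)
```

View pics/s5.png

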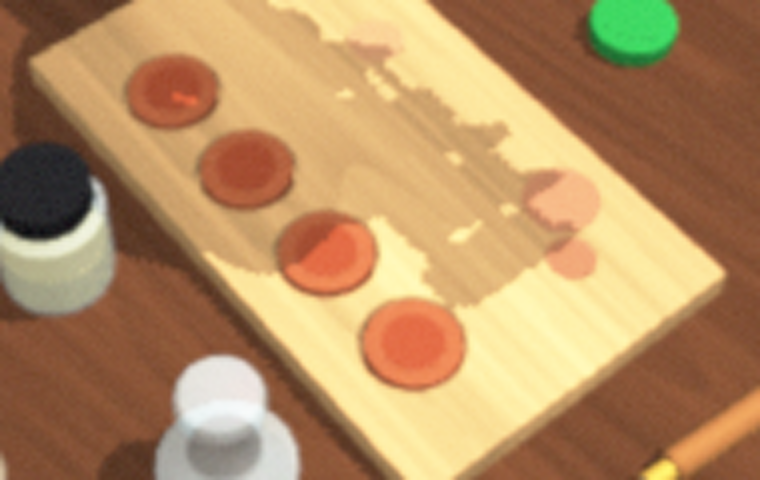

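View pics/t5.png

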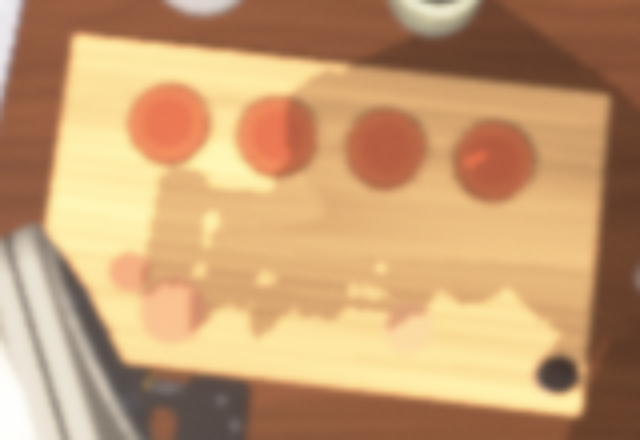

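Both views show four evenly spaced discs, with the fourth (scene crop (413,343), top crop (169,124)) apparently down in the well. I'll press with closed fingertips and use the contact height to confirm it has bedded.

Run:
```python
from h import *
a=-.1289; w=np.array([574.68,174.55]); q=down(a+np.pi)
set_gripper(0); env.reach([*w,140],q)
print(env.move_l([*w,96],rate=20,f_stop=5)); s=env.read_state(); print(s['tool_pos'],s['force'],s['width'])
z=s['tool_pos'][2]
for i in range(10):
    if s['force'][2]>8: break
    z-=.5; env.move_l([*w,z],rate=5); env.hold(.2); s=env.read_state(); print(z,s['tool_pos'].round(2),s['force'].round(2))
env.hold(.5); s=env.read_state(); print(s['force'],s['tool_pos'],s['time_s'])
cv2.imwrite("pics/s6.png",cv2.resize(viewer.camera("scene")[180:300,240:430],(760,480)))
```

```text
True
[574.67468714 174.56337172 100.36666881] [-0.9218771  -0.57801314  5.83817951] 0.8224331644144516
99.8666688053431 [574.8  174.57 100.37] [-1.71 -0.21  7.12]
99.3666688053431 [574.8  174.6  100.34] [-2.6  -1.42 11.05]
[-4.362819   -0.2265016  11.60154597] [574.82607823 174.59823289 100.3499606 ] 22.725
```

View pics/s6.png

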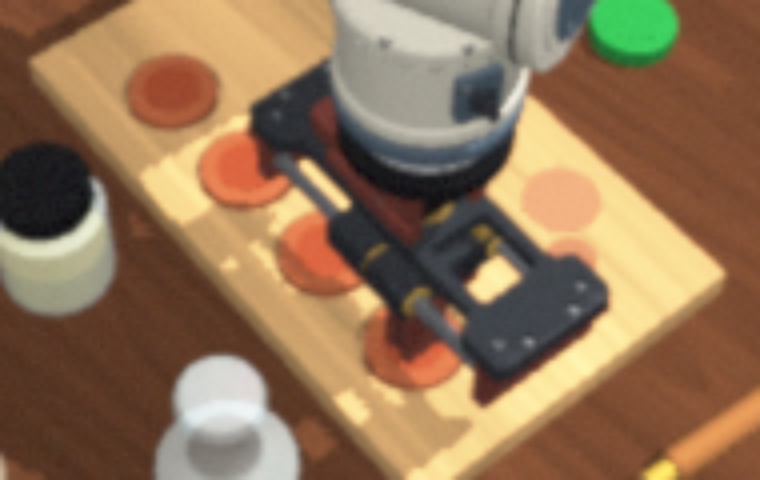

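The tips are at z ≈ 20.3 mm, where a seated cake's top should be at 20 mm. The closed fingers press at about 11 N on the middle of the cake, and the picture shows it lying in the well.

```bash
python3 -c "
from station import workorder
print(workorder.sign_off())"
```

```text
the job is handed in; nothing more can be done
None
```

I slid the cake into the empty well and handed the job in with the closed fingertips holding it down at about 11 N; contact came at z ≈ 20.3 mm, about the 20 mm expected for a seated cake, but sign-off gave no verdict.

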